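# Let a cable reel into the return bin with the press lever

### The arm

A 6-joint arm with a two-finger parallel gripper is mounted at the origin on the work surface. World frame = base frame: x ahead of the robot, y to its left, z up, the work surface at z = 0. Lengths are in mm, angles in degrees, forces in N, time in s.
With the tool pointing down it reaches from about 300 to 850 mm from the base axis. Payload 4.2 kg.
Tool frame: the origin (TCP) lies at the very end of the fingers, on their centre line; the grasp point (between the pads) lies 19 mm behind it; z points along the fingers, y is the line along which they close (so a half turn about z gives the same grasp; the last joint's range is limited). The gripper opens to 91 mm and grips with 3 to 60 N. Pads are 32 mm wide; open, the fingers measure 118 mm over their backs; the gripper's body (76 mm by 178 mm) begins 60 mm behind the grasp point.
Start: joints at [72.88, 18.312, 89.639, -0, 72.044, -1.146], TCP at [158.243, 552.813, 213.976] pointing down, gripper open.
Joint ranges: [-177.97, 177.97], [-48.28, 115.42], [12.27, 149.76], [-77.06, 257.06], [2.81, 150.46], [-146.56, 146.56]. Speed limits (degrees/s): [147.25, 147.25, 180, 180, 180, 180].

### API

Orientations are given as [roll, pitch, yaw] about the fixed x, y, z axes, in that order (R = Rz(yaw) Ry(pitch) Rx(roll)).
In Python, from workcell import env, eyes gives the robot as it stands.
- The arm moves only by the tool send_rows, never from a script. Its argument "targets" is text: rows parted by semicolons, each of 7 numbers parted by spaces: the shift along the tool's x, y, z in m, then the turn, a rotation vector about the tool's x, y, z in degrees, then the opening in per cent of the stroke, from 0 (shut) to 100 (fully open). A call has 1 to 12 rows; each row is the pose to reach, as a shift and turn from the pose commanded when the call began, along the tool's axes at that moment; what a row does not reach only later rows make up. A row lasts 1/12 s, in which the tool goes at most 41.7 mm and 7.16 degrees, less where a joint would pass 70% of its speed; a pose out of reach is approached as far as the arm can. A call with a gripper value outside its range is refused whole. The fingers move at their own pace and stop on an object; "grip_force" is the grip in N (left out, the last holds). Time passes only in rows, so rows that repeat a pose let the fingers close. It gives the time, the measured TCP pose, the force, the opening and the grip force at its end, in the units of the state.
- env.state(): the state, without advancing time (a new reading comes with each control period).
- eyes.grab_frame(name): name is "side" or "top"; returns a dict with "image" (480x640x3 uint8, blue, green, red), "fovy" (degrees; the focal length in pixels is half the picture's height over the tangent of half this angle, whatever the lens; pixels are square), "cx", "cy" (the principal point, pixels), "D" ([k1, k2, p1, p2, k3] as OpenCV has them; the pictures are not rectified), "eye" and "attitude" of the camera in the world. Camera axes: x right, y up, looking along -z (the intrinsics and any distortion apply to the point x, -y, -z); pixel columns grow to the right and rows downward; lengths in mm; the calibration is good to about 2 mm. A picture is of the moment at which its call begins. There is no depth.
- env.job_done(): hands the job in; it is judged then, once.
The state is a dict: "time_s": time; "qpos": joint angles; "qvel": joint speeds; "effort": joint torques, N m; "ee_pos": TCP position; "ee_rot": TCP orientation; "force": force on the tool from outside, world axes, zero at the start; "torque": the same for the moment, N m; "gripper_width": finger opening in mm; "gripper_force": force on a finger pad.
Only numpy, scipy, OpenCV 4.12 (cv2) and the standard library are available. Lean on these libraries where they do the work, as an engineer would, in place of code of your own. Each camera call takes 0.05 s, during which the arm holds its last target. There are 200 camera calls.

### The job

Press the bin's lever down at its paddle so that the linked lid lifts and the cable reel waiting against it rolls down the ramp into the bin; then ease the lever back up, so that the lid comes down gently and never slams, and leave the lid fully shut with the reel inside. Only press the lever: do not touch the reel or the lid, and leave the other things on the table where they are.

Things in the scene. Friction and masses are not known exactly. Their poses are not given: they have to be found in the camera images.
- bin: Fixed grey return bin, 200 (x) x 84 (y) x 120 mm high, with a railed metal ramp (68 mm wide) in front. Origin: centre of its underside, on the table; +x runs from the ramp to the bin's back, roughly to the robot's right (its world yaw is -2.0 to -1.14 rad), z up. The ramp starts at x = -260 mm (86 high) and falls 8 degrees, through the open front (x = -100), to the back wall inside (x = 96, 36 high).
- paddle_top (a point): Centre of the top of the lever's black rubber paddle, 52 (x) x 48 (y) x 8 mm, on a thin steel arm at the bin's -y side (the robot's). At rest at x = -144, y = -135, z = 102 mm in the bin's frame; pressed fully it is 67 mm lower (x changes under 5 mm). Its near (-x) end slants up 0.2 rad at rest, down 0.26 when pressed. Nothing is beneath; bin wall and ramp rail are over 60 mm from its inner edge.
- lever (a joint): Angle of the press lever (rad): 0 at rest (lid shut), grows as the paddle is pressed down, stop at 0.46. It turns about a level axis along the bin's y at x = 0, z = 70 mm in the bin's frame. 2 to 6 N on the paddle presses it. No latch and hardly any damping: let go, it springs up and the lid slams.
- lid (a joint): Opening angle of the grey lid (rad): 0 shut, about 0.75 with the lever fully pressed; linked rigidly to the lever (1.64 rad of lid per rad of lever). Hinged at the top of the bin's back; its front flap hangs down 45 mm and closes the bin's front. The reel can pass under the flap from about 0.25 rad.
- lid_front (a point): Middle of the lid's upper front edge. With the lid shut: x = -106, y = 0, z = 126 mm in the bin's frame.
- reel_mid (a point): Centre of the small white plastic cable reel that waits on the ramp, lying on its side across the ramp, against the lid's front flap. Flanges 44 mm across, 46 mm wide, about 60 g. It rolls by itself in about a second once the flap is high enough, and comes to rest against the bin's back wall, about x = 70 mm in the bin's frame.
- spare_reel_mid (a point): Centre (23 mm up) of a like reel that stands on end on the table, between the bin and the robot, over 140 mm from the middle of the paddle: a bystander, not to be moved.
- access_point: White domed wireless access point, 160 mm across, 31 mm high, lying behind the bin's back wall: a bystander. Origin: centre of its underside.
- screwdriver: Black-handled screwdriver, 180 mm long, lying beside the bin and ramp on the side away from the lever: a bystander. Origin near its middle, on the table.
Mind the look-alikes: they are no part of the job. What is shaped like the part that bears reel_mid but green or yellow is not meant.

How it is judged (in metres and radians):
On the way, in this order (a step that is already met when the one before it is completed fails the run):
1. the lid is lifted off its seat by the lever (value of joint lid above 0.1 rad and contact force between the fingers and lever above 0.2 N).
2. the reel has rolled into the bin while the lid is held up (x of reel_mid in the frame of bin between 0 and 0.1 m and z of reel_mid in the frame of bin below 0.1 m and y of reel_mid in the frame of bin between -0.04 and 0.04 m and value of joint lid above 0.05 rad), for 0.1 s.
At the end, for the whole second after the job is handed in: The reel lies at rest inside the bin (its centre in the back half), and the lid is shut and the lever is up (both within 0.03 rad) (x of reel_mid in the frame of bin between 0 and 0.1 m and z of reel_mid in the frame of bin below 0.1 m and y of reel_mid in the frame of bin between -0.04 and 0.04 m and value of joint each of lid, lever below 0.03 rad and linear speed of reel below 0.02 m/s); the robot touches nothing.
It fails at once if the lid falls: it closes faster than 2 rad/s (velocity of joint lid below -2 rad/s).
It fails at once if the robot touches a reel (contact force between any of the fingers, the arm and reel above 0.2 N or contact force between any of the fingers, the arm and spare_reel above 0.2 N).
It fails at once if the robot touches the lid (contact force between any of the fingers, the arm and lid above 0.3 N).
It fails at once if a bystander is moved more than 15 mm (distance of any of spare_reel_mid, access_point, screwdriver from where it was at the start of the episode above 0.015 m).
It also fails if it takes over 48 s, if anything falls off the work surface, if the arm or the gripper's body presses on something with over 40 N, if the wrist force passes 120 N, or if a joint passes its speed limit or range.

## Working session

There is one attempt and no reset: what is moved stays moved. The work goes in short steps, Python scripts to look and compute and a tool call to move; the robot and the scene stay as the last step left them, time stands still between calls to the robot, and variables do not carry over. Pictures are saved under pics/ and viewed, at most 10 in all, crops included, and the job is handed in when it is done.

Besides the shell and the picture viewer there is one more tool, called after ">>>" by a JSON object that holds its "name" and its "arguments", one argument or row to a line. send_rows: Moves the arm, as the interface text tells. Its arguments: {"type":"object","properties":{"targets":{"type":"string"},"grip_force":{"type":"number"}},"required":["targets"]}

```bash
mkdir -p pics; cat > h.py <<'E'
import numpy as np, cv2
from scipy.spatial.transform import Rotation as R
def cam(f):
    F=240/np.tan(np.radians(f['fovy'])/2)
    K=np.array([[F,0,f['cx']],[0,F,f['cy']],[0,0,1.]]); 
    a=np.array(f['attitude'],float)
    M=a if a.shape==(3,3) else R.from_euler('xyz',a,degrees=True).as_matrix()
    return K,np.array(f['D'],float),M@np.diag([1,-1,-1]),np.array(f['eye'],float)
def ray(f,u,v):
    K,D,M,e=cam(f); p=cv2.undistortPoints(np.array([[[u,v]]],float),K,D)[0,0]
    return e,M@np.array([p[0],p[1],1])
def onz(f,u,v,z):
    e,d=ray(f,u,v); return e+d*(z-e[2])/d[2]
def proj(f,P):
    K,D,M,e=cam(f); r=cv2.Rodrigues(M.T)[0]
    return cv2.projectPoints(np.array(P,float).reshape(-1,1,3),r,-M.T@e,K,D)[0][:,0]
E
python3 - <<'E'
from workcell import env,eyes
import cv2,pickle
for n in('side','top'):
    f=eyes.grab_frame(n); pickle.dump(f,open(n+'.pkl','wb')); cv2.imwrite(f'pics/{n}0.png',f['image'])
    print({k:v for k,v in f.items() if k!='image'})
print(env.state())
E
```

```text
{'fovy': 45.41185895657689, 'cx': 313.8127189156052, 'cy': 243.95769859603138, 'D': array([-0.1309679,  0.       ,  0.       ,  0.       ,  0.       ]), 'eye': array([297.85600484, 886.65323843, 798.25042823]), 'attitude': array([  52.31866599,   -0.42757054, -158.06523002])}
{'fovy': 44.928868440348346, 'cx': 329.48056223080755, 'cy': 236.67365949014635, 'D': array([0.00608432, 0.        , 0.        , 0.        , 0.        ]), 'eye': array([ 509.31339401,   25.47755757, 1275.22761973]), 'attitude': array([  5.62659392,   1.54732547, -90.74167265])}
{'time_s': 0.1, 'qpos': array([ 7.28793326e+01,  1.83482020e+01,  8.96968716e+01,  1.71286126e-03,
        7.20430649e+01, -1.14699471e+00]), 'qvel': array([ 0.03214401, -0.10671142, -0.28981315,  0.12337902,  0.0557136 ,
        0.18090459]), 'effort': array([-1.12733760e-04, -4.13327444e+01, -2.32509917e+01,  7.29114725e-02,
        4.22746944e-02, -4.50908806e-05]), 'ee_pos': array([158.1129282 , 552.39213128, 213.21933951]), 'ee_rot': array([-1.79911912e+02, -3.39259738e-03,  1.64025795e+02]), 'force': array([-0.38103028,  0.22586289,  0.4800003 ]), 'torque': array([-0.00854806,  0.06290196,  0.01139656]), 'gripper_force': 0.0, 'gripper_width': 91.15733385693868}
```

View pics/side0.png

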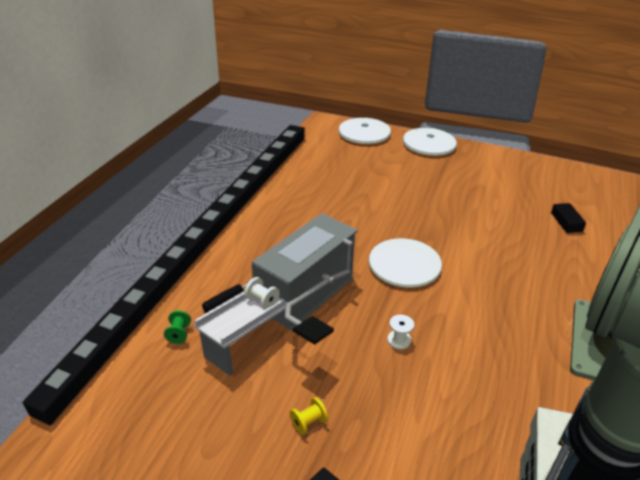

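View pics/top0.png

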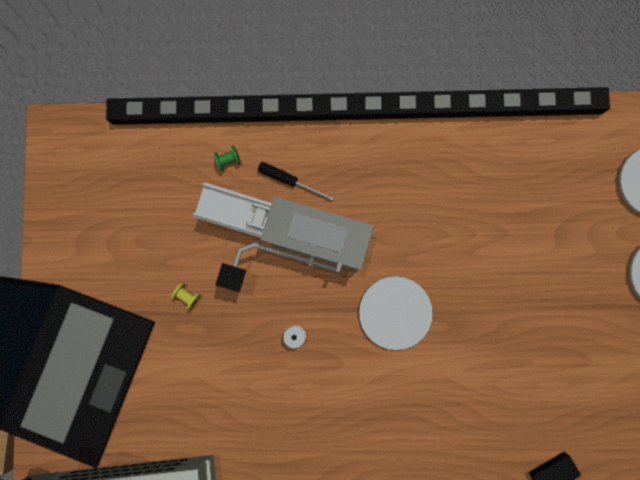

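```bash
python3 - <<'E'
import pickle,numpy as np,cv2
from h import *
s=pickle.load(open('side.pkl','rb'));t=pickle.load(open('top.pkl','rb'))
for n,f,x0,y0,x1,y1 in(('top',t,205,255,255,300),('side',s,285,312,340,350)):
    m=(f['image'][y0:y1,x0:x1].max(2)<50).astype(np.uint8)
    k,l,st,c=cv2.connectedComponentsWithStats(m); i=1+st[1:,4].argmax()
    q=cv2.boxPoints(cv2.minAreaRect(np.argwhere(l==i)[:,::-1].astype(np.float32)))+[x0,y0]
    c=c[i]+[x0,y0]; print(n,c,st[i],onz(f,*c,102))
    if n=='top': pt=c; print([onz(f,*p,102)[:2].round() for p in q])
    else: ps=c
A=np.zeros((3,3));b=np.zeros(3);
for f,c in((t,pt),(s,ps)):
    e,d=ray(f,*c); d/=np.linalg.norm(d); P=np.eye(3)-np.outer(d,d); A+=P;b+=P@e
pad=np.linalg.solve(A,b); print('paddle tri',pad)
# lid top outline in top view corners read off picture (z=126): front-left,front-right,back-left,back-right
for p in((273,199),(264,237),(373,226),(361,269)): print('lid',onz(t,*p,123)[:2].round())
a=(onz(t,373,226,123)-onz(t,273,199,123)+onz(t,361,269,123)-onz(t,264,237,123)); yaw=np.arctan2(a[1],a[0]);print('yaw',yaw)
# ramp start corners
print(onz(t,206,185,88)[:2],onz(t,194,217,88)[:2])
print('spare',onz(t,294,337,46),'sidespare',onz(s,401,323,46), 'black',onz(s,322,475,213),'yel',onz(t,185,297,20))
ee=np.array([[158,552,214],[158,552,400]]);print(proj(t,ee),proj(s,ee))
c,sn=np.cos(yaw),np.sin(yaw);Rz=np.array([[c,-sn],[sn,c]])
o=pad[:2]-Rz@[-144,-135]; print('bin origin',o)
for b in([-106,0,126],[-260,0,90],[100,0,123]):
    w=np.r_[o+Rz@b[:2],b[2]]; print(b,w.round(),proj(t,w),proj(s,w))
b4=np.array([[s2*1.0*z for s2,z in()]])if 0 else None
cv2.imwrite('pics/crop.png',np.hstack([cv2.resize(t['image'][170:360,170:390],(400,345),interpolation=2),cv2.resize(s['image'][210:400,180:400],(400,345),interpolation=2)]))
E
```

```text
top [230.34750462 277.35489834] [ 11   9  29  28 541] [545.63273961 257.71633009 102.        ]
[array([531., 288.]), array([575., 275.]), array([560., 227.]), array([517., 240.])]
side [312.21333333 329.40333333] [  7   5  41  26 600] [545.10815061 265.90716863 102.        ]
paddle tri [546.72668877 259.39505086  94.90843411]
lid [701. 168.]
lid [625. 186.]
lid [643. -32.]
lid [558.  -7.]
yaw -1.878287623661005
[739.03747591 312.24062315] [672.14182423 336.75266307]
spare [420.7395063  134.23813954  46.        ] sidespare [420.35533929 139.75441963  46.        ] black [411.21964601 569.04768126 213.        ] yel [507.08628873 372.40662063  20.        ]
[[ 52.14547306 496.39353712]
 [-12.08874705 540.82178593]] [[552.54844675 535.79062407]
 [616.95304689 435.23652869]]
bin origin [631.81035956  81.28898986]
[-106, 0, 126] [664. 182. 126.] [[265.69674367 217.32610867]] [[268.76251531 270.84708586]]
[-260, 0, 90] [711. 329.  90.] [[197.59689556 198.50591109]] [[207.60666367 332.04416586]]
[100, 0, 123] [602. -14. 123.] [[364.3780828  247.00233539]] [[338.29397193 221.63225784]]
```

View pics/crop.png

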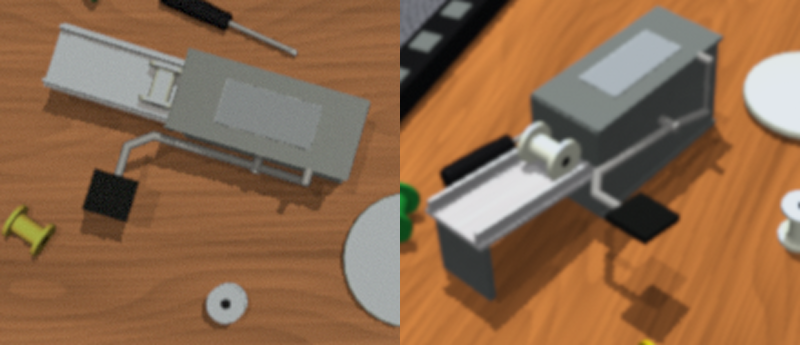

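```bash
python3 - <<'E'
import pickle
from h import *
s=pickle.load(open('side.pkl','rb'));t=pickle.load(open('top.pkl','rb'))
for z in(0,20,213): print(z,[onz(t,*p,z)[:2].round() for p in((154,322),(98,466),(58,287))],onz(s,324,468,z)[:2].round())
# desired press: tool pose numbers
from workcell import env
st=env.state(); Rt=R.from_euler('xyz',st['ee_rot'],degrees=True); print(Rt.as_matrix().round(3))
E
```

```text
0 [array([453., 446.]), array([149., 561.]), array([533., 661.])] [454. 441.]
20 [array([454., 439.]), array([155., 553.]), array([532., 651.])] [450. 452.]
213 [array([463., 376.]), array([209., 472.]), array([529., 555.])] [412. 560.]
[[-0.961  0.275 -0.   ]
 [ 0.275  0.961 -0.001]
 [ 0.    -0.002 -1.   ]]
```

Target reel is the white one on the ramp, top (258,217). The others are green (228,159), yellow (185,297) and the standing spare (294,337). The paddle is the black square at top (230,277) / side (312,329), and the crop confirms it. A laptop lies near the start, so I travel at height.

>>> {"name": "send_rows", "arguments": {
  "targets": "-0.014 -0.005 0 0 0 0 0;-0.042 -0.016 0 0 0 0 0;-0.076 -0.029 0 0 0 0 0;-0.112 -0.043 0 0 0 0 0;-0.148 -0.057 0 0 0 0 0;-0.184 -0.071 0 0 0 0 0;-0.22 -0.085 0 0 0 0 0;-0.256 -0.099 0 0 0 0 0;-0.292 -0.113 0 0 0 0 0;-0.322 -0.124 0 0 0 0 0;-0.344 -0.133 0 0 0 0 0;-0.353 -0.136 0 0 0 0 0",
  "grip_force": 20
}}

```text
time_s: 1.1
ee_pos: [462.7, 321.7, 213.6]
ee_rot: [-179.9, 0.1, 163.8]
force: [-0.4, 0.3, 0.0]
gripper_width: 13.9
gripper_force: 0.0
```

>>> {"name": "send_rows", "arguments": {
  "targets": "-0.01 -0.004 0 0 0 0 0;-0.03 -0.011 0.005 0 0 0 0;-0.05 -0.019 0.01 0 0 0 0;-0.07 -0.027 0.02 0 0 0 0;-0.085 -0.033 0.03 0 0 0 0;-0.095 -0.037 0.04 0 0 0 0;-0.1 -0.039 0.05 0 0 0 0;-0.1 -0.039 0.05 0 0 0 0;-0.1 -0.039 0.05 0 0 0 0"
}}

```text
time_s: 1.85
ee_pos: [544.7, 260.1, 163.0]
ee_rot: [-179.9, -0.1, 164.0]
force: [0.1, 0.9, 0.3]
gripper_width: 0.4
gripper_force: 0.0
```

```bash
python3 - <<'E'
from workcell import env,eyes
import cv2,pickle,numpy as np
im=[]
for n,(x,y) in(('top',(130,160)),('side',(180,200))):
    f=eyes.grab_frame(n); pickle.dump(f,open(n+'1.pkl','wb')); im.append(cv2.resize(f['image'][y:y+220,x:x+220],(400,400)))
cv2.imwrite('pics/b.png',np.hstack(im)); s=env.state();print({k:s[k] for k in('time_s','ee_pos','ee_rot','force','gripper_width')})
E
```

```text
{'time_s': 1.95, 'ee_pos': array([545.1461753 , 260.68026593, 164.36240186]), 'ee_rot': array([1.79962335e+02, 4.37430155e-04, 1.64077245e+02]), 'force': array([0.09848089, 0.3154899 , 0.04741574]), 'gripper_width': 0.5085043279710069}
```

View pics/b.png

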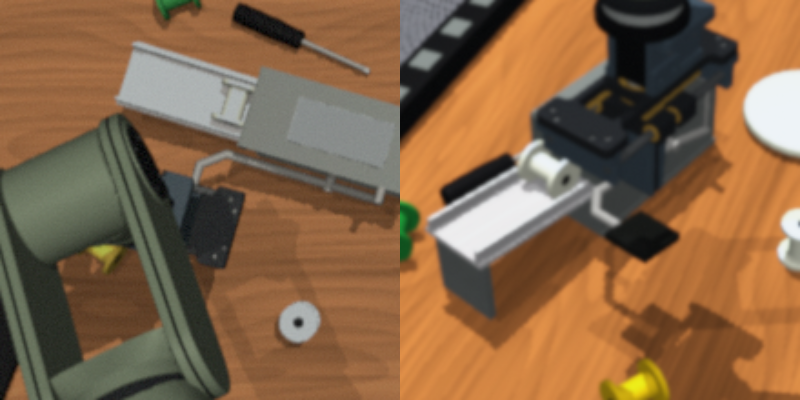

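>>> {"name": "send_rows", "arguments": {
  "targets": "0 0 0.01 0 0 0 0;0 0 0.025 0 0 0 0;0 0 0.038 0 0 0 0;0 0 0.046 0 0 0 0;0 0 0.052 0 0 0 0;0 0 0.057 0 0 0 0;0 0 0.062 0 0 0 0;0 0 0.066 0 0 0 0;0 0 0.07 0 0 0 0;0 0 0.074 0 0 0 0;0 0 0.074 0 0 0 0"
}}

```text
time_s: 2.87
ee_pos: [546.4, 260.8, 90.5]
ee_rot: [179.9, 0.1, 164.0]
force: [0.5, 0.7, 2.4]
gripper_width: 0.3
gripper_force: 0.8
```

```bash
python3 - <<'E'
from workcell import env,eyes
import cv2
f=eyes.grab_frame('side'); cv2.imwrite('pics/c.png',cv2.resize(f['image'][200:420,180:400],(500,500)))
s=env.state();print({k:s[k] for k in('time_s','ee_pos','force','torque')})
E
```

```text
{'time_s': 2.9167, 'ee_pos': array([546.2202351 , 260.36413868,  90.52707081]), 'force': array([1.14764444, 0.17664949, 0.67812483]), 'torque': array([ 0.12875193, -0.06290179, -0.00724745])}
```

View pics/c.png

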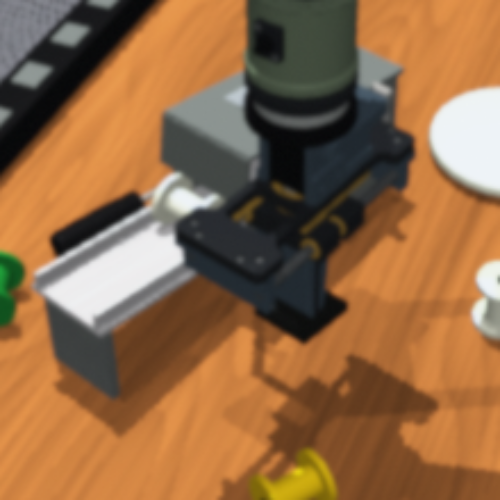

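The fingers are in contact and centred on the paddle. I press steadily and hold.

>>> {"name": "send_rows", "arguments": {
  "targets": "0 0 0.003 0 0 0 0;0 0 0.007 0 0 0 0;0 0 0.012 0 0 0 0;0 0 0.017 0 0 0 0;0 0 0.022 0 0 0 0;0 0 0.027 0 0 0 0;0 0 0.032 0 0 0 0;0 0 0.037 0 0 0 0;0 0 0.041 0 0 0 0;0 0 0.044 0 0 0 0;0 0 0.046 0 0 0 0;0 0 0.046 0 0 0 0"
}}

```text
time_s: 3.92
ee_pos: [545.6, 259.3, 43.4]
ee_rot: [-179.9, -0.0, 164.0]
force: [1.8, -1.8, 3.8]
gripper_width: 0.7
gripper_force: 2.0
```

>>> {"name": "send_rows", "arguments": {
  "targets": "0 0 0 0 0 0 0;0 0 0 0 0 0 0;0 0 0 0 0 0 0;0 0 0 0 0 0 0;0 0 0 0 0 0 0;0 0 0 0 0 0 0;0 0 0 0 0 0 0;0 0 0 0 0 0 0;0 0 0 0 0 0 0;0 0 0 0 0 0 0;0 0 0 0 0 0 0;0 0 0 0 0 0 0"
}}

```text
time_s: 4.92
ee_pos: [545.5, 259.9, 43.9]
ee_rot: [180.0, -0.0, 164.0]
force: [0.2, -2.0, 4.2]
gripper_width: 0.8
gripper_force: 2.1
```

>>> {"name": "send_rows", "arguments": {
  "targets": "0 0 0 0 0 0 0;0 0 0 0 0 0 0;0 0 0 0 0 0 0;0 0 0 0 0 0 0;0 0 0 0 0 0 0;0 0 0 0 0 0 0;0 0 0 0 0 0 0;0 0 0 0 0 0 0;0 0 0 0 0 0 0;0 0 0 0 0 0 0;0 0 0 0 0 0 0;0 0 0 0 0 0 0"
}}

```text
time_s: 5.92
ee_pos: [545.6, 259.9, 43.9]
ee_rot: [180.0, -0.0, 164.0]
force: [0.2, -1.8, 4.8]
gripper_width: 0.6
gripper_force: 2.0
```

```bash
python3 - <<'E'
from workcell import env,eyes
import cv2,numpy as np
im=[]
for n,(x,y) in(('top',(170,160)),('side',(180,200))):
    f=eyes.grab_frame(n); im.append(cv2.resize(f['image'][y:y+220,x:x+220],(400,400)))
cv2.imwrite('pics/d.png',np.hstack(im))
s=env.state();print({k:s[k] for k in('time_s','ee_pos','force','torque')})
E
```

```text
{'time_s': 6.0167, 'ee_pos': array([545.55512492, 259.941382  ,  43.95562826]), 'force': array([-0.76406817, -0.726248  ,  4.60651172]), 'torque': array([-0.3896832 , -0.04734122,  0.00071346])}
```

View pics/d.png

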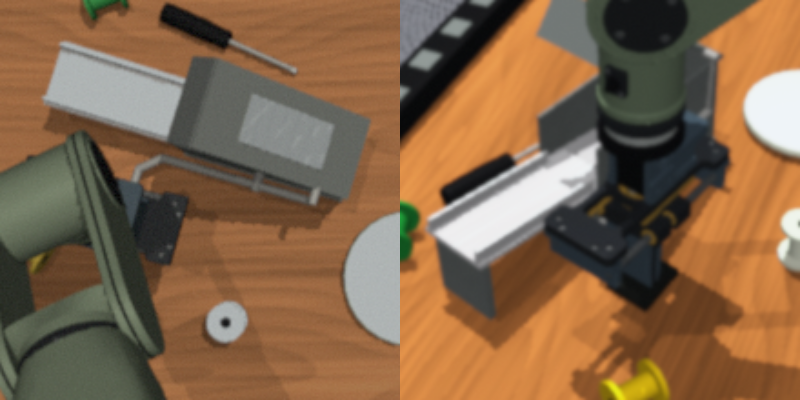

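The top crop shows the lid raised and the ramp empty at (150,95), so the reel has rolled in. The bystanders are unmoved. Now I ease the lever up slowly.

>>> {"name": "send_rows", "arguments": {
  "targets": "0 0 -0.001 0 0 0 0;0 0 -0.003 0 0 0 0;0 0 -0.005 0 0 0 0;0 0 -0.007 0 0 0 0;0 0 -0.009 0 0 0 0;0 0 -0.011 0 0 0 0;0 0 -0.013 0 0 0 0;0 0 -0.015 0 0 0 0;0 0 -0.017 0 0 0 0;0 0 -0.019 0 0 0 0;0 0 -0.021 0 0 0 0;0 0 -0.023 0 0 0 0"
}}

```text
time_s: 7.02
ee_pos: [545.8, 260.0, 67.3]
ee_rot: [180.0, 0.0, 164.0]
force: [0.6, 2.9, 4.9]
gripper_width: 0.4
gripper_force: 2.4
```

>>> {"name": "send_rows", "arguments": {
  "targets": "0 0 -0.002 0 0 0 0;0 0 -0.004 0 0 0 0;0 0 -0.006 0 0 0 0;0 0 -0.008 0 0 0 0;0 0 -0.01 0 0 0 0;0 0 -0.012 0 0 0 0;0 0 -0.014 0 0 0 0;0 0 -0.016 0 0 0 0;0 0 -0.018 0 0 0 0;0 0 -0.02 0 0 0 0;0 0 -0.022 0 0 0 0;0 0 -0.024 0 0 0 0"
}}

```text
time_s: 8.02
ee_pos: [545.2, 258.7, 90.8]
ee_rot: [-179.9, -0.0, 164.0]
force: [1.4, -3.5, 4.0]
gripper_width: 0.3
gripper_force: 2.3
```

>>> {"name": "send_rows", "arguments": {
  "targets": "0 0 -0.001 0 0 0 0;0 0 -0.002 0 0 0 0;0 0 -0.003 0 0 0 0;0 0 -0.004 0 0 0 0;0 0 -0.005 0 0 0 0;0 0 -0.006 0 0 0 0;0 0 -0.007 0 0 0 0;0 0 -0.008 0 0 0 0;0 0 -0.009 0 0 0 0;0 0 -0.01 0 0 0 0;0 0 -0.011 0 0 0 0;0 0 -0.012 0 0 0 0"
}}

```text
time_s: 9.02
ee_pos: [545.3, 259.9, 103.0]
ee_rot: [-180.0, -0.0, 164.0]
force: [-2.5, -3.0, 4.9]
gripper_width: 0.8
gripper_force: 2.3
```

>>> {"name": "send_rows", "arguments": {
  "targets": "0 0 -0.001 0 0 0 0;0 0 -0.002 0 0 0 0;0 0 -0.003 0 0 0 0;0 0 -0.004 0 0 0 0;0 0 -0.005 0 0 0 0;0 0 -0.006 0 0 0 0;0 0 -0.007 0 0 0 0;0 0 -0.008 0 0 0 0;0 0 -0.009 0 0 0 0;0 0 -0.01 0 0 0 0;0 0 -0.011 0 0 0 0;0 0 -0.012 0 0 0 0"
}}

```text
time_s: 10.02
ee_pos: [545.6, 259.9, 115.1]
ee_rot: [180.0, 0.0, 164.0]
force: [0.2, -0.1, -0.3]
gripper_width: 0.4
gripper_force: 0.0
```

>>> {"name": "send_rows", "arguments": {
  "targets": "0 0 -0.003 0 0 0 0;0 0 -0.008 0 0 0 0;0 0 -0.015 0 0 0 0;0 0 -0.025 0 0 0 0;0 0 -0.035 0 0 0 0;0 0 -0.045 0 0 0 0;0 0 -0.052 0 0 0 0;0 0 -0.055 0 0 0 0;0 0 -0.055 0 0 0 0;0 0 -0.055 0 0 0 0;0 0 -0.055 0 0 0 0;0 0 -0.055 0 0 0 0"
}}

```text
time_s: 11.02
ee_pos: [545.2, 259.7, 169.3]
ee_rot: [-180.0, -0.1, 164.0]
force: [-0.3, -0.3, -0.2]
gripper_width: 0.3
gripper_force: 0.0
```

```bash
python3 - <<'E'
from workcell import env,eyes
import cv2,numpy as np
im=[]
for n,(x,y) in(('top',(170,160)),('side',(180,200))):
    f=eyes.grab_frame(n); im.append(cv2.resize(f['image'][y:y+220,x:x+220],(400,400)))
cv2.imwrite('pics/e.png',np.hstack(im))
s=env.state();print({k:s[k] for k in('time_s','ee_pos','force','torque')})
E
```

```text
{'time_s': 11.1167, 'ee_pos': array([545.35201662, 259.82591507, 169.41591825]), 'force': array([ 0.12150978,  0.57570583, -0.17080745]), 'torque': array([-0.03464722,  0.01756399, -0.01971439])}
```

View pics/e.png

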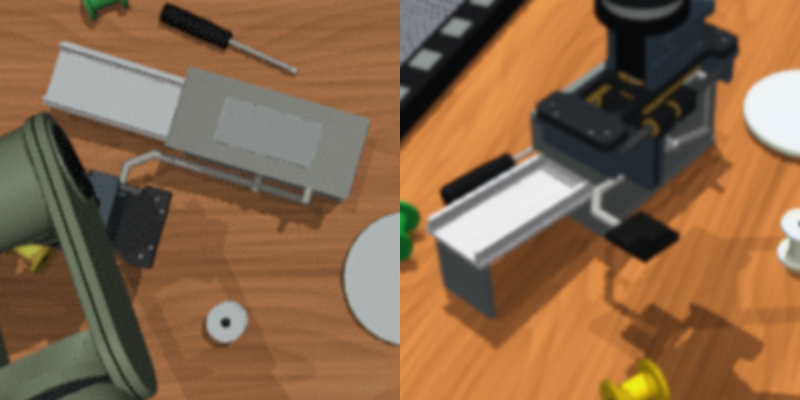

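The lid outline matches the first crop (shut, front edge at (185,68)–(165,145)). The lever is up, the ramp is empty, the gripper is clear and the bystanders are in place.

```bash
python3 -c "
from workcell import env
print(env.job_done())"
```

```text
the job is handed in; nothing more can be done
None
```

I pressed the lever, the reel left the ramp and rolled into the bin, and I eased the lid down until it looked fully shut; the bystanders in view hadn't moved, and the job is handed in (no verdict was returned).

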